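Show the colour and the fixer for the wound make-up

ROBOT

A 7-joint arm with a two-finger parallel gripper is mounted at the origin on the work surface. World frame = base frame: x ahead of the robot, y to its left, z up, the work surface at z = 0. Lengths are in m, angles in degrees, forces in N, time in s.
With the tool pointing down it reaches from about 0.35 to 0.9 m from the base axis. Payload 7.2 kg.
Tool frame: the origin (TCP) lies on the centre line of the jaws, within the pads' length; the fingertips stand 25 mm ahead of it and the grasp point (between the pads) lies 6 mm ahead of it; z points along the fingers, y is the line along which they close (so a half turn about z gives the same grasp; the last joint's range is limited). The gripper opens to 88 mm and grips with 3 to 60 N. Pads are 20 mm wide; open, the fingers measure 115 mm over their backs; the gripper's body (75 mm by 178 mm) begins 61 mm behind the grasp point.
Start: joints at [-69.912, 23.554, -0.728, 91.456, 0.321, 64.991, -4.71], TCP at [0.254, 0.571, 0.248] pointing down, gripper open.
Joint ranges: [-169.25, 169.25], [-16.82, 113.86], [-84.01, 82.57], [7.8, 145.47], [-59.2, 239.2], [7.22, 106.19], [-163.78, 163.78]. Speed limits (degrees/s): [136.94, 136.94, 172.46, 172.46, 180, 180, 180].

INTERFACE

Orientations are given as a 3x3 rotation matrix whose columns are the frame's x, y, z axes.
In Python, from cell import goto, movel, movej, gripper_to, pause, ik, get_state, get_image, PlanningError, job_done, look_for, outline_of gives the robot as it stands. Calls block until the motion is done:
- goto(position, orientation): joint-space move of the TCP to a pose.
- movel(position, velocity=0.15, attitude=None, threshold=None): straight line of the TCP; attitude=None keeps the orientation; velocity is the mean speed in m/s. With threshold (N) it stops when the force on the tool has changed by that much, and returns True; else False.
- movej(angles): joint-space move.
- gripper_to(opening, f_grip=None): opening from 0.0 (shut) to 1.0 (fully open); f_grip is the grip in N (None keeps the last); returns when the fingers have stopped.
- pause(seconds).
- ik(position, orientation): joint angles nearest the present ones, or None.
- get_state(): the state.
- get_image(name): name is "side" or "top" or "wrist"; returns a dict with "frame" (480x640x3 uint8, red, green, blue), "mtx" (3x3 intrinsics, pixels), "world_from_camera" (4x4, takes a point from camera to world coordinates); the wrist camera has in their place "tool_from_camera" (4x4, takes a point from camera to tool coordinates, whose origin is the TCP and whose axes are the flange's). Camera axes: x right, y down, z forward; pixel columns grow to the right and rows downward; lengths in m; the calibration is good to about 2 mm. The wrist camera is an equidistant fisheye: a pixel r from the principal point sees the ray r / f radians off the axis. A picture is of the moment at which its call begins: read the wrist's pose just before it. There is no depth.
A pose or a line that the arm cannot do raises PlanningError and nothing moves.
- job_done(): hands the job in; it is judged then, once.
Trained networks look in the newest picture that a camera, given by its name, has taken for a name from the list of things; names that differ only in an ending like _2 or _b are one class to them, and where a whole thing is asked for, a point or a joint stands for the part that bears it (a point fixed in the world has none). Each returns a list of dicts, best first, with "confidence" (0 to 1); they miss things now and then, are a little off and sometimes report something else, mostly with a low value. They report only what shows in the picture. A call takes as long as a camera call. They do not tell look-alikes from the thing itself.
- look_for(label, camera): "bbox" ([left, top, width, height] in pixels, round what is visible of it).
- outline_of(label, camera): "mask" (480x640 bool, what is visible of it) and "bbox" ([left, top, width, height] in pixels, round what is visible of it).
The state is a dict: "time_s": time; "joint_positions": joint angles; "joint_vel": joint speeds; "joint_efforts": joint torques, N m; "tcp_pos": TCP position; "tcp_rot": TCP orientation; "force": force on the tool from outside, world axes, zero at the start; "wrist_torque": the same for the moment, N m; "grip_width": opening from 0.0 (shut) to 1.0 (fully open); "finger_force": force on a finger pad.
Only numpy, scipy, OpenCV 4.12 (cv2) and the standard library are available. Lean on these libraries where they do the work, as an engineer would, in place of code of your own. Each camera call takes 0.05 s, during which the arm holds its last target. There are 200 camera calls.

TASK

Show the make-up artist what the next look needs. With the fingertips, push the palette's grey sliding cover all the way to the other end of the palette, then point down at the red colour pan it was hiding: hold still just above the middle of the pan, no more than a few centimetres off it, for two full seconds without touching it. Then point in the same way, from just above, at the cap of the blue-capped white bottle for two seconds and finish there, still pointing; pick nothing up and leave the bottles, the mug and the brush where they stand.

Things in the scene. Friction and masses are not known exactly. Their poses are not given: they have to be found in the camera images.
- palette: Black make-up palette, fixed, 116 (x) x 290 (y) x 30 mm high. Origin: centre of its underside, on the table; y runs along its length. Its +y half holds red, yellow, blue and green pans in any order, 2 x 2, 44 mm apart, each 39 x 39 mm, at x = -22 or 22, y = 72 or 116 mm; the -y half has four skin-tone pans, the middle a bare metal plate. Pan tops are 22 mm above the table, the rim 30.
- cover (a joint): Grey sliding cover, a plain slab 116 (x) x 145 (y) x 24 mm, 30 to 54 mm above the table; it cannot be lifted off. At 0 it hides the palette's +y half, its end face flush with the palette's +y end; it slides toward the -y end, value in m, up to the stop at 0.145. About 2 N slides it and it stays where left. It starts between 0 and 0.02.
- cover_end (a point): Centre of the cover's upright end face at +y (the face to push on, 116 mm wide, 24 mm high), 42 mm above the table; moves with the cover. Axes as the palette's: y points out of the face, away from the cover; pushing toward -y opens the cover.
- red_top (a point): Centre of the top of the red colour pan (39 x 39 mm), 22 mm above the table; hidden under the cover at the start.
- red_pan: The red colour pan itself, 39 x 39 x 12 mm, fixed in the palette. Origin: centre of its underside, 10 mm above the table.
- blue_cap (a point): Centre of the top of the blue cap, 155 mm above the table when the bottle stands.
- blue_bottle: White bottle with a blue cap, 60 mm across, 155 mm tall, loose, easily knocked over. Origin: centre of its underside.
- green_bottle: Green glass bottle with a green cap, 64 mm across, 140 mm tall, loose; to be left alone. Origin: centre of its underside.
- amber_bottle: Amber bottle with a black cap, 56 mm across, 145 mm tall, loose; to be left alone. Origin: centre of its underside.
- mug: Blue mug, 80 mm across, 92 mm tall, loose; to be left alone. Origin: centre of its underside; handle at its +y side.
- brush: Round-ended make-up brush with a wooden handle, 173 mm long, about 14 mm high, lying loose on the table; to be left alone. Origin: on the table under its middle; bristles at its +x end.
Things that resemble listed ones, but are neither listed nor needed, are in the scene too. Leave any pink or purple look-alike of the blue_bottle alone.

How it is judged:
By the outcome, as a careful person would: the job done as asked, in the order asked, and still so for the second after the job is handed in, with the robot touching nothing.
It also fails if it takes over 61 s, if anything falls off the work surface, if the arm or the gripper's body presses on something with over 40 N, if the wrist force passes 120 N, or if a joint passes its speed limit or range.

## Working session

There is one attempt and no reset: what is moved stays moved. The work goes in short steps, each a Python script; the robot and the scene stay as the last script left them, time stands still between calls to the robot, and variables do not carry over. Pictures are saved under pics/ and viewed, at most 10 in all, crops included, and the job is handed in when it is done.

```bash
mkdir -p pics; ls
python3 - <<'E'
from cell import *
import cv2,numpy as np
ims=[]
for c in ["top","side"]:
    d=get_image(c); cv2.imwrite(f"pics/{c}0.png",d["frame"][:,:,::-1])
    print(c,d["mtx"].tolist(),np.round(d["world_from_camera"],4).tolist())
    for l in ["palette","cover","blue_bottle","blue_cap","green_bottle","amber_bottle","mug","brush"]:
        print(l,[(r["bbox"],round(r["confidence"],2)) for r in look_for(l,c)])
print(get_state()["time_s"])
E
```

```text
pics
top [[485.3620109432919, 0.0, 325.20898415990297], [0.0, 485.3620109432919, 239.2588866075142], [0.0, 0.0, 1.0]] [[-0.1098, -0.9691, 0.2209, 0.301], [-0.994, 0.1071, -0.0243, -0.012], [-0.0001, -0.2222, -0.975, 1.1061], [0.0, 0.0, 0.0, 1.0]]
palette [([186.7, 240.7, 133.7, 71.1], 0.93)]
cover [([188.9, 249.0, 69.7, 61.1], 0.77)]
blue_bottle [([369.3, 139.4, 25.3, 42.3], 0.94), ([324.4, 195.4, 31.9, 30.3], 0.82), ([371.2, 186.2, 32.3, 38.4], 0.8)]
blue_cap [([364.9, 134.8, 31.3, 46.9], 0.91), ([325.8, 189.6, 27.5, 43.4], 0.8), ([371.4, 189.4, 30.6, 36.0], 0.74)]
green_bottle []
amber_bottle [([429.6, 222.9, 36.0, 32.8], 0.9), ([188.6, 250.7, 73.2, 60.5], 0.68)]
mug [([422.4, 288.6, 50.9, 46.3], 0.68)]
brush [([240.8, 162.9, 11.5, 70.4], 0.91)]
side [[448.5267985495713, 0.0, 321.6717919272942], [0.0, 448.5267985495713, 230.62100320520392], [0.0, 0.0, 1.0]] [[-0.7023, -0.4886, 0.5177, 0.1406], [-0.7118, 0.4899, -0.5034, 0.3433], [-0.0077, -0.722, -0.6918, 0.6258], [0.0, 0.0, 0.0, 1.0]]
palette [([167.1, 265.8, 185.2, 167.7], 0.92), ([170.9, 302.1, 127.3, 116.3], 0.65)]
cover [([172.1, 302.1, 125.4, 117.5], 0.93), ([165.3, 265.6, 190.9, 172.9], 0.61)]
blue_bottle [([334.3, 150.4, 31.1, 76.7], 0.95), ([294.2, 173.3, 30.5, 79.0], 0.88), ([296.1, 125.0, 31.3, 71.2], 0.7)]
blue_cap [([298.0, 128.1, 29.3, 67.6], 0.95), ([292.7, 170.5, 31.4, 78.2], 0.84), ([335.6, 150.4, 30.3, 74.2], 0.66)]
green_bottle [([363.7, 186.8, 36.2, 73.6], 0.97)]
amber_bottle [([407.1, 146.1, 34.3, 70.2], 0.73)]
mug [([458.7, 202.2, 67.7, 65.5], 0.86)]
brush [([177.3, 253.6, 50.2, 55.7], 0.74)]
0.9
```

View pics/top0.png

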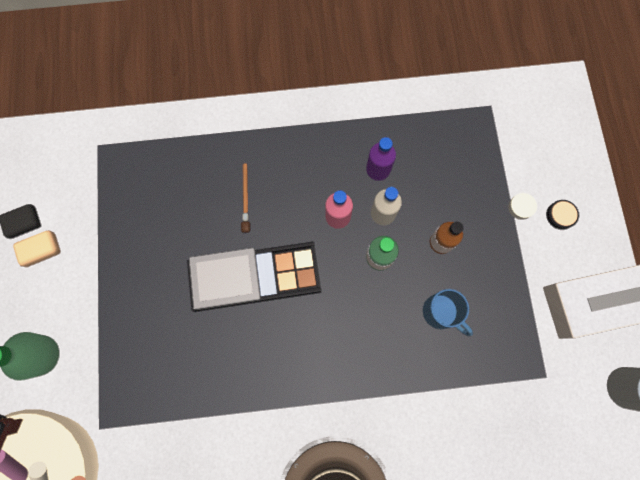

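View pics/side0.png

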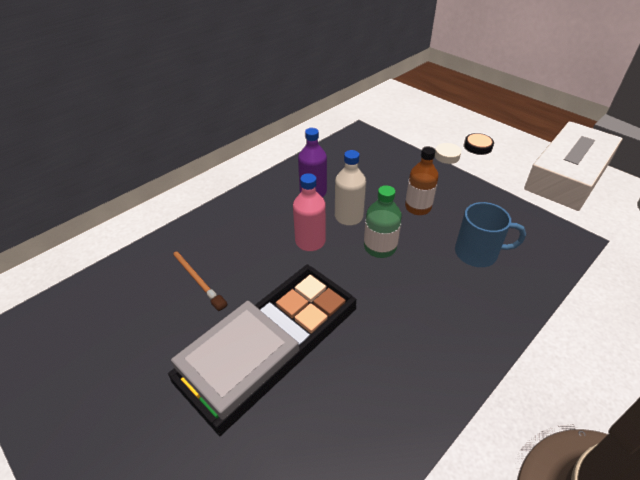

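Top view: the palette spans (190–320, 245–310). The cover sits on its left (+y) end and the skin tones are on the right. Side view: yellow and green slivers show at the outer end (190,388)/(208,405), so red should be in the inner row.

Blue-cap candidates in the top view are purple (385,144), pink (340,198) and white (391,194). By the description I want the white one, at (391,194) top and (351,157) side. Next I'll measure and check it in a crop.

```bash
cat > h.py <<'E'
import numpy as np,cv2
from cell import *
def proj(d,P):
    T=np.linalg.inv(d["world_from_camera"]); p=np.atleast_2d(P)@T[:3,:3].T+T[:3,3]
    q=p@np.array(d["mtx"]).T; return q[:,:2]/q[:,2:]
def ray(d,uv):
    W=np.array(d["world_from_camera"]); v=np.linalg.inv(d["mtx"])@[uv[0],uv[1],1]
    return W[:3,3],W[:3,:3]@v
def atz(d,uv,z):
    o,v=ray(d,uv); return o+v*(z-o[2])/v[2]
def tri(ds,uvs):
    A=np.zeros((3,3));b=np.zeros(3)
    for d,u in zip(ds,uvs):
        o,v=ray(d,u);v=v/np.linalg.norm(v);M=np.eye(3)-np.outer(v,v);A+=M;b+=M@o
    return np.linalg.solve(A,b)
def box(x,y,yaw,y0,y1,z0,z1,w=.116):
    c,s=np.cos(yaw),np.sin(yaw)
    P=np.array([(a,b,z) for a in(-w/2,w/2) for b in(y0,y1) for z in(z0,z1)])
    return np.c_[x+c*P[:,0]-s*P[:,1],y+s*P[:,0]+c*P[:,1],P[:,2]]
def blue(d,uv,r=14):
    f=d["frame"].astype(int); m=(f[...,2]>110)&(f[...,2]>2*f[...,0])&(f[...,2]>1.5*f[...,1])
    v,u=np.nonzero(m); k=np.hypot(u-uv[0],v-uv[1])<r
    return np.array([u[k].mean(),v[k].mean()]),k.sum()
E
python3 - <<'E'
from h import *
from scipy.optimize import minimize
ds=[];M=[]
for c in ["top","side"]:
    d=get_image(c);ds.append(d)
    p=outline_of("palette",c)[0]["mask"];k=max(outline_of("cover",c),key=lambda r:r["confidence"])["mask"]
    M.append((p|k,k)); print(c,(p|k).sum(),k.sum())
def hull(d,P,im,S=4):
    h=cv2.convexHull(((proj(d,P)+.5)*16).astype(np.int32).reshape(-1,1,2)); cv2.fillConvexPoly(im,h,1,shift=4)
def cost(v,full=False):
    x,y,a,s=v[0],v[1],v[2],v[3];t=0;o=[]
    for d,(p,k) in zip(ds,M):
        A=np.zeros((480,640),np.uint8);B=A.copy();
        hull(d,box(x,y,a,-.145,.145,0,.03),A);hull(d,box(x,y,a,-s,.145-s,.03,.054),A);hull(d,box(x,y,a,-s,.145-s,.03,.054),B)
        for m,r in((p,A),(k,B)):
            r=r>0; i=(m&r).sum()/(m|r).sum(); o.append(round(i,3)); t+=1-i
    return o if full else t
c0=atz(ds[0],(255,277),.03);print(c0)
best=min((minimize(cost,[c0[0],c0[1],a,.01],method="Nelder-Mead",options=dict(initial_simplex=np.array([c0[0],c0[1],a,.01])+np.vstack([np.zeros(4),np.diag([.02,.02,.1,.01])]),maxiter=300)) for a in(-.15,0,.15)),key=lambda r:r.fun)
x,y,a,s=best.x;print("palette",x,y,np.degrees(a),"s",s,cost(best.x,True))
np.save("pal.npy",best.x)
for n,u in dict(white=((391,194),(351,157)),pink=((340,198),(308,181)),purple=((385,144),(312,134))).items():
    b=[blue(d,q) for d,q in zip(ds,u)]; print(n,b,tri(ds,[q[0] for q in b]))
for l,u,z in [("green",((386,245),(386,193)),0),("amber",((457,229),(428,153)),0)]: print(l,tri(ds,u))
cv2.imwrite("pics/crop.png",np.hstack([cv2.resize(ds[0]["frame"][120:270,300:450],(390,390),interpolation=2),cv2.resize(ds[1]["frame"][110:260,270:420],(390,390),interpolation=2)])[:,:,::-1])
E
```

```text
top 6931 3501
side 14709 7869
[0.4760635  0.12658605 0.03      ]
palette 0.4828274156263623 0.12954470519223968 2.5180197791398706 s 0.011679968298661846 [np.float64(0.96), np.float64(0.929), np.float64(0.969), np.float64(0.95)]
white [(array([391.05263158, 192.86466165]), np.int64(133)), (array([351.35514019, 153.92523364]), np.int64(107))] [ 0.59866445 -0.18066669  0.15591648]
pink [(array([339.52671756, 196.44274809]), np.int64(131)), (array([307.89230769, 177.85384615]), np.int64(130))] [ 0.60277085 -0.07460095  0.15571524]
purple [(array([385.46153846, 143.05384615]), np.int64(130)), (array([311.46478873, 131.18309859]), np.int64(71))] [ 0.70915729 -0.18452463  0.15491103]
green [ 0.49557252 -0.15837711  0.1352664 ]
amber [ 0.51350323 -0.30732434  0.13740498]
```

View pics/crop.png

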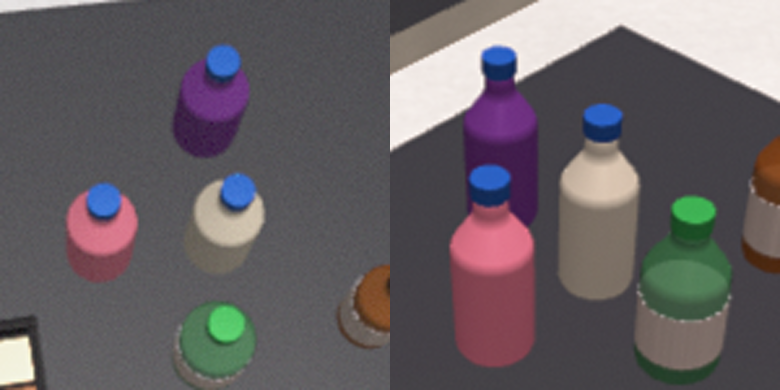

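The crop confirms it: the middle bottle is white with a blue cap, at (0.599, -0.181), top z ≈ 0.155, with pink, purple and green beside it. The palette fit is consistent too, at 2.5° yaw with the cover at 0.012. Now the push.

```bash
cat >> h.py <<'E'
try:
    PX,PY,PA,PS=np.load("pal.npy")
    def loc(a,b,z): c,s=np.cos(PA),np.sin(PA); return [PX+c*a-s*b,PY+s*a+c*b,z]
except FileNotFoundError: pass
def down(yaw): c,s=np.cos(yaw),np.sin(yaw); return np.array([[c,s,0],[s,-c,0],[0,0,-1.]])
E
python3 - <<'E'
from h import *
st=get_state();print(np.round(st["tcp_rot"],3).tolist())
q0=np.array(st["joint_positions"]);c=[]
for k in range(4):
    R=down(PA+k*np.pi/2); q=ik(loc(0,.19,.16),R)
    if q is not None: print(k,np.round(q,1)); c.append((abs(np.array(q)-q0).max(),k))
k=min(c)[1];R=down(PA+k*np.pi/2);print("use",k)
gripper_to(0.0)
goto(loc(0,.19,.16),R)
movel(loc(0,.19,.062),.12)
f0=get_state()["force"]
hit=movel(loc(0,.143,.062),.06,threshold=1.5)
st=get_state();print("contact",hit,np.round(st["tcp_pos"],4),np.round(np.array(st["force"])-f0,2),st["time_s"],loc(0,.145-PS,.042))
E
```

```text
[[-0.914, 0.407, 0.0], [0.407, 0.914, 0.0], [-0.0, 0.0, -1.0]]
0 [ -64.2   26.3   34.   106.2  -18.1   52.9 -109.4]
1 [-51.6  24.   16.8 105.4  -8.6  51.9 -28.4]
2 [-3.890e+01  2.360e+01  1.000e-01  1.045e+02 -0.000e+00  5.190e+01
  5.380e+01]
3 [-25.6  24.8 -17.3 103.5   9.   53.  135.7]
use 1
contact False [0.4766 0.2727 0.062 ] [ 0.15  0.77 -0.47] 5.7417 [np.float64(0.47697018796937424), np.float64(0.2627360102275911), 0.042]
```

Run:
```python
from h import *
f0=np.array(get_state()["force"])
hit=movel(loc(0,-.004,.062),.05,threshold=12)
st=get_state();print(hit,np.round(st["tcp_pos"],4),np.round(np.array(st["force"])-f0,2),st["time_s"])
p=np.array(st["tcp_pos"])-[PX,PY,0];print("local y",p[1]*np.cos(PA)-p[0]*np.sin(PA))
p=np.array(st["tcp_pos"]);u=np.array(loc(0,.03,0))-loc(0,0,0)
movel(p+u,.1);movel(p+u+[0,0,.04],.1)
ds=[]
for c in ["top","side"]:
    d=get_image(c);ds.append(d)
    for l in ["red_top","cover"]: print(c,l,[(r["bbox"],round(r["confidence"],2)) for r in look_for(l,c)])
    for a in(-.022,.022):
        for b in(.072,.116):
            P=loc(a,b,.022);u=proj(d,P)[0];v=np.round(u).astype(int);print(a,b,np.round(u,1),d["frame"][v[1]-1:v[1]+2,v[0]-1:v[0]+2].mean((0,1)).round())
cv2.imwrite("pics/open.png",np.hstack([cv2.resize(ds[0]["frame"][200:350,160:360],(400,300),interpolation=2),cv2.resize(ds[1]["frame"][240:440,140:360],(330,300),interpolation=2)])[:,:,::-1])
```

```text
True [0.4821 0.1414 0.0619] [1.32 1.35 1.6 ] 8.0417
local y 0.011917930045823815
top red_top []
top cover [([249.5, 241.2, 70.7, 61.2], 0.68)]
-0.022 0.072 [223.2 289.2] [130.  46.  46.]
-0.022 0.116 [203.6 292.2] [77. 65. 56.]
0.022 0.072 [221.1 270. ] [61. 51. 44.]
0.022 0.116 [201.7 273. ] [78. 66. 56.]
side red_top [([223.3, 359.0, 35.9, 37.6], 0.8)]
side cover [([260.1, 257.1, 97.0, 95.4], 0.88)]
-0.022 0.072 [241.8 375.5] [235.  27.  28.]
-0.022 0.116 [217.5 396.8] [ 47. 144.  62.]
0.022 0.072 [222.9 357.2] [ 35.  72. 189.]
0.022 0.116 [198.8 377.1] [251. 229.  59.]
```

View pics/open.png

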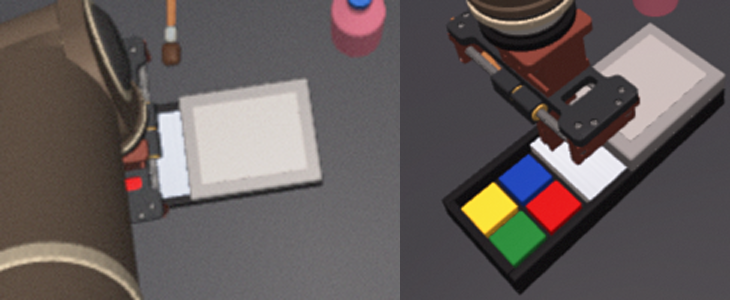

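The cover is now at the far end. The side view shows red at (242,375), in the inner row on the -x side, with blue beside it. I'll push once more, harder, to be sure the cover is at its stop, and take the red pan's centre from its colour.

Run:
```python
from h import *
def ly(): p=np.array(get_state()["tcp_pos"])-[PX,PY,0];return p[1]*np.cos(PA)-p[0]*np.sin(PA)
movel(loc(0,.042,.062),.12)
h=movel(loc(0,-.010,.062),.04,threshold=25);print(h,ly(),get_state()["force"])
movel(loc(0,.03,.062),.12);movel(loc(0,.05,.16),.15)
movel(loc(-.022,.072,.15),.15)
d=get_image("side");f=d["frame"].astype(int)
m=((f[...,0]>150)&(f[...,1]<70)&(f[...,2]<70));m[:330]=0;m[:,:200]=0;m[:,300:]=0
v,u=np.nonzero(m);print("red",m.sum(),u.mean(),v.mean(),atz(d,(u.mean(),v.mean()),.022),loc(-.022,.072,.022))
mc=max(outline_of("cover","side"),key=lambda r:r["confidence"])["mask"]
for s in(.135,.14,.145,.15):
    B=np.zeros((480,640),np.uint8);h=cv2.convexHull((proj(d,box(PX,PY,PA,-s,.145-s,.03,.054))*16).astype(np.int32).reshape(-1,1,2));cv2.fillConvexPoly(B,h,1,shift=4);B=B>0
    print(s,((B&mc).sum()/(B|mc).sum()).round(3))
print(get_state()["time_s"])
cv2.imwrite("pics/open2.png",cv2.resize(d["frame"][230:440,140:400],(780,600))[:,:,::-1])
```

```text
True 0.011860205438058321 [0.12415601 2.04936274 2.18582408]
red 647 242.0030911901082 376.693972179289 [0.45588314 0.20144638 0.022     ] [np.float64(0.45768543914086446), np.float64(0.20050864686970482), 0.022]
0.135 0.645
0.14 0.69
0.145 0.725
0.15 0.715
12.2667
```

View pics/open2.png

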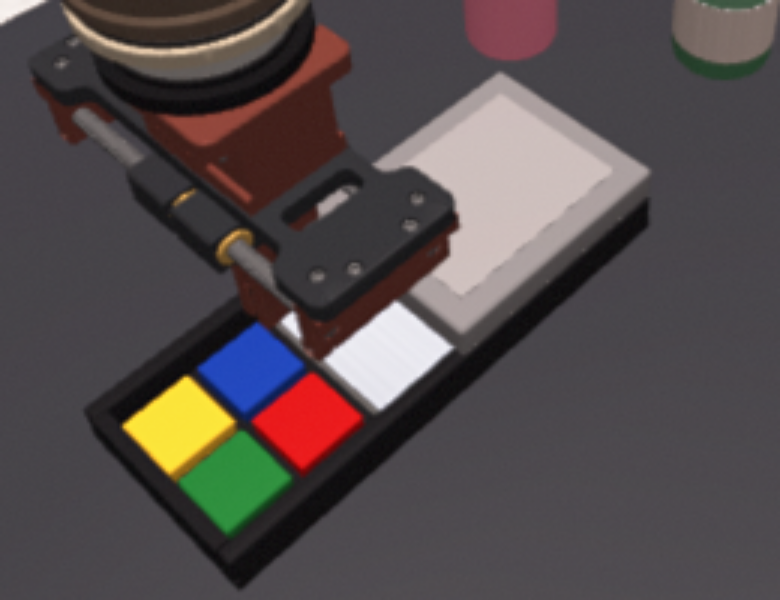

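Run:
```python
from h import *
print("grip",get_state()["grip_width"])
r=[.4568,.2010]
movel(r+[.10],.15);movel(r+[.065],.06)
st=get_state();print(np.round(st["tcp_pos"],4),st["time_s"]);pause(2.6)
print(np.round(get_state()["force"],2))
movel(r+[.30],.2)
b=[.5987,-.1807];R=np.array(get_state()["tcp_rot"])
ya=[(abs(np.array(q)-get_state()["joint_positions"]).max(),a) for a in np.radians([0,30,60,90,120,-30]) if (q:=ik(b+[.30],down(a))) is not None];a=min(ya)[1];print("yaw",np.degrees(a))
goto(b+[.30],down(a))
movel(b+[.23],.12)
ds=[get_image(c) for c in("top","side")]
print(np.round(get_state()["tcp_pos"],4),get_state()["time_s"])
bb=blue(ds[1],(351,157));print(bb,atz(ds[1],bb[0],.15))
cv2.imwrite("pics/cap.png",np.hstack([cv2.resize(ds[0]["frame"][120:270,300:450],(390,390)),cv2.resize(ds[1]["frame"][90:240,270:420],(390,390))])[:,:,::-1])
```

```text
grip 0.005240092653648596
[0.4569 0.2009 0.0649] 13.4833
[-1.03  0.24  0.12]
yaw 29.999999999999996
[ 0.5992 -0.1809  0.231 ] 19.75
(array([351.47272727, 153.9       ]), np.int64(110)) [ 0.60449339 -0.18741137  0.15      ]
```

View pics/cap.png

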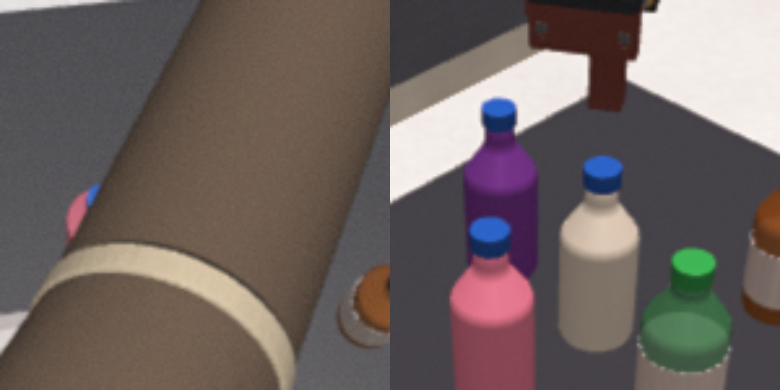

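The fingertip (side crop 607,105) is directly above the white bottle's cap (602,165), and nothing has been disturbed. Now the final descent.

Run:
```python
from h import *
movel([.601,-.183,.199],.04);pause(2.6)
st=get_state();print(np.round(st["tcp_pos"],4),np.round(st["force"],2),st["time_s"])
d=get_image("side");t=st["tcp_pos"];print("tip px",proj(d,[t[0],t[1],t[2]-.025]),"cap",blue(d,(351,157))[0])
cv2.imwrite("pics/fin.png",cv2.resize(d["frame"][80:440,140:540],(660,594))[:,:,::-1])
```

```text
[ 0.601 -0.183  0.199] [-0.25 -0.21  0.02] 23.2833
tip px [[351.74597458 144.55705762]] cap [351.51376147 153.93577982]
```

View pics/fin.png

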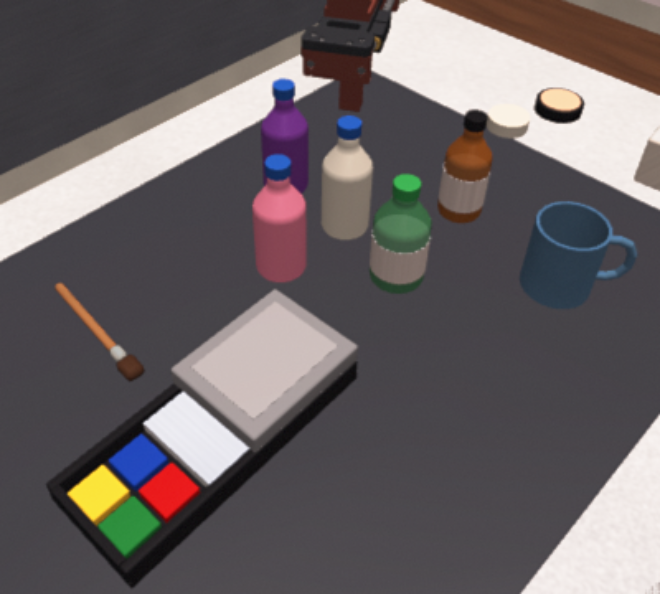

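The cover is flush with the far end, everything else is standing where it was, and the closed fingertips hover just above the white bottle's blue cap. Handing in.

```bash
python3 -c "
from cell import *
print(job_done())"
```

```text
the job is handed in; nothing more can be done
None
```

I pushed the cover to its stop at the far end and held about 2 cm above the red pan, then above the white bottle's blue cap, 2.6 s each. The arm finished there, still pointing, at about 23 s, and the last picture shows the bottles, mug and brush where they stood.

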